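# Clear the repair mat and slide the circuit board onto it

### The arm

A 6-joint arm with a two-finger parallel gripper is mounted at the origin on the work surface. World frame = base frame: x ahead of the robot, y to its left, z up, the work surface at z = 0. Lengths are in m, angles in rad, forces in N, time in s.
With the tool pointing down it reaches from about 0.3 to 0.85 m from the base axis. Payload 4.2 kg.
Tool frame: the origin (TCP) lies midway between the tips of the shut fingers; the grasp point (between the pads) lies 19 mm behind it; z points along the fingers, y is the line along which they close (so a half turn about z gives the same grasp; the last joint's range is limited). The gripper opens to 91 mm and grips with 3 to 60 N. Pads are 32 mm wide; open, the fingers measure 118 mm over their backs; the gripper's body (76 mm by 178 mm) begins 60 mm behind the grasp point.
Start: joints at [-0.02, 0.32, 1.565, -0, 1.257, -0.02], TCP at [0.575, 0, 0.214] pointing down, gripper open.
Joint ranges: [-3.11, 3.11], [-0.84, 2.01], [0.21, 2.61], [-1.34, 4.49], [0.05, 2.63], [-2.56, 2.56]. Speed limits (rad/s): [2.57, 2.57, 3.14, 3.14, 3.14, 3.14].

### API

Orientations are given as a unit quaternion [x, y, z, w].
In Python, from cell import r gives the robot as it stands.
- The arm moves only by the tool move_arm, never from a script. Its argument "moves" is text: rows parted by semicolons, each of 5 numbers parted by spaces: the finger opening in mm, from 0 to 91.2, then the shift along the tool's x, y, z in units of 0.25 m (1.0 is 0.25 m), then the turn about the tool's z in units of 30 degrees (1.0 is 30 degrees). A call has 1 to 5 rows; each row is the pose to reach, as a shift and turn from the pose commanded when the call began, along the tool's axes at that moment; what a row does not reach only later rows make up. A row lasts 1/12 s, in which the tool goes at most 41.7 mm and 7.16 degrees, less where a joint would pass 70% of its speed; a pose out of reach is approached as far as the arm can. A call with a number of a shift or a turn outside -1 to 1 is refused whole. A call with a gripper value outside its range is refused whole. The fingers move at their own pace and stop on an object; "force" is the grip in N (left out, the last holds). Time passes only in rows, so rows that repeat a pose let the fingers close. It gives the time, the measured TCP pose, the force, the opening and the grip force at its end, in the units of the state.
- r.read_state(): the state, without advancing time (a new reading comes with each control period).
- r.get_image(name): name is "scene" or "side" or "wrist"; returns a dict with "image" (420x560x3 uint8, blue, green, red), "intrinsics" (3x3 intrinsics, pixels), "dist" ([k1, k2, p1, p2, k3] as OpenCV has them; the pictures are not rectified), "rvec" (rotation vector, rad) and "tvec" (3), from world to camera coordinates, as OpenCV has them; the wrist camera has in their place "hand_eye" (4x4, takes a point from camera to tool coordinates, whose origin is the TCP and whose axes are the flange's). Camera axes: x right, y down, z forward; pixel columns grow to the right and rows downward; lengths in m; the calibration is good to about 2 mm. A picture is of the moment at which its call begins: read the wrist's pose just before it. There is no depth.
- r.hand_in(): hands the job in; it is judged then, once.
Trained networks look in the newest picture that a camera, given by its name, has taken for a name from the list of things; names that differ only in an ending like _2 or _b are one class to them, and where a whole thing is asked for, a point or a joint stands for the part that bears it (a point fixed in the world has none). Each returns a list of dicts, best first, with "conf" (0 to 1); they miss things now and then, are a little off and sometimes report something else, mostly with a low value. They report only what shows in the picture. A call takes as long as a camera call. They do not tell look-alikes from the thing itself.
- r.recognise(camera, thing): "bbox" ([centre column, centre row, width, height] as shares, 0 to 1, of the picture: columns of its width, rows of its height, round what is visible of it).
- r.regions_of(camera, thing): "region" (420x560 bool, what is visible of it) and "bbox" ([centre column, centre row, width, height] as shares, 0 to 1, of the picture: columns of its width, rows of its height, round what is visible of it).
- r.mark_of(camera, thing): "centre" ([row, column] as shares, 0 to 1, of the picture: columns of its width, rows of its height: a listed point, or the origin of a listed thing).
The state is a dict: "time_s": time; "joint_positions": joint angles; "joint_velocities": joint speeds; "tau": joint torques, N m; "ee_pos": TCP position; "eef_rot": TCP orientation; "wrist_force": force on the tool from outside, world axes, zero at the start; "torque": the same for the moment, N m; "opening": finger opening in m; "grasp_force": force on a finger pad.
Only numpy, scipy, OpenCV 4.12 (cv2) and the standard library are available. Lean on these libraries where they do the work, as an engineer would, in place of code of your own. Each camera call takes 0.05 s, during which the arm holds its last target. There are 200 camera calls.

### The job

Sweep the three removed components off the blue repair mat with the orange scraper block, using only the scraper to touch them, then slide the framed circuit board flat along the bench until the whole board lies on the mat, without lifting it or running it into those components. Leave the components on the bench clear of the mat, stand the scraper upright on the bench off the mat, and do not disturb anything else on the bench.

Things in the scene. Friction and masses are not known exactly. Their poses are not given: they have to be found in the camera images.
- mat: thin blue mat lying flush on the bench (under 1 mm thick, no obstacle), 140 along its own x by 180 along its own y, fixed. Origin: its centre, at bench level
- board: green circuit board in a flat aluminium frame, loose: frame 110 along its own x, 150 along its own y, 12 high with upright edges; the components stand up to 26 above the bench, at least 19 in from the frame's long edges and 21 in from its short edges. Slides flat on the bench, about 450 g. Origin: centre of its underside
- corner0 (a point): bottom corner of the board's frame at its own x +55, y +75
- corner1 (a point): bottom corner of the board's frame at its own x +55, y -75
- corner2 (a point): bottom corner of the board's frame at its own x -55, y +75
- corner3 (a point): bottom corner of the board's frame at its own x -55, y -75
- scraper: orange scraper block with a black band, standing upright on its long narrow edge: 100 along its own x (blade length), 22 thick along its own y, 60 high; about 130 g. Origin: centre of its underside
- chip_red: red removed component, a flat square block 14 x 14 x 8 high; starts on the mat. Origin: centre of its underside
- chip_white: white removed component, a flat square block 14 x 14 x 8 high; starts on the mat. Origin: centre of its underside
- chip_yellow: yellow removed component, a flat square block 14 x 14 x 8 high; starts on the mat. Origin: centre of its underside
- spool: blue solder spool standing on its flange, radius 30, 50 high, loose, to be left alone. Origin: centre of its underside
- jar: amber jar with a black cap, radius 27, 60 high, loose, to be left alone. Origin: centre of its underside
- pump: blue desoldering pump lying along its own y, from -112 to +95, 20 thick and high, loose, to be left alone. Origin: under its middle, at bench level
- driver: red screwdriver lying along its own x, under 230 long and under 35 high, loose, to be left alone. Origin: under its middle, at bench level
- tray: grey two-compartment parts tray, 90 along its own x, 120 along y, 30 high, loose, to be left alone. Origin: centre of its underside
- meter: yellow and black multimeter lying flat, 140 along its own x, 75 along y, 43 high, loose, to be left alone. Origin: centre of its underside
Not all that is in view belongs to the job. Of the things that look like the scraper, take the one that is farthest to the robot's left at the start.

How it is judged:
By the outcome, as a careful person would: the job done as asked, in the order asked, and still so for the second after the job is handed in, with the robot touching nothing.
It also fails if it takes over 64 s, if anything falls off the work surface, if the arm or the gripper's body presses on something with over 40 N, if the wrist force passes 120 N, or if a joint passes its speed limit or range.

## Working session

There is one attempt and no reset: what is moved stays moved. The work goes in short steps, Python scripts to look and compute and a tool call to move; the robot and the scene stay as the last step left them, time stands still between calls to the robot, and variables do not carry over. Pictures are saved under pics/ and viewed, at most 10 in all, crops included, and the job is handed in when it is done.

Besides the shell and the picture viewer there is one more tool, called after "Emit:" in YAML: its name, and indented under it one key for each argument. move_arm: Moves the arm, as the interface text tells. Its arguments: {"type":"object","properties":{"moves":{"type":"string"},"force":{"type":"number"}},"required":["moves"]}

```bash
ls; mkdir -p pics
cat > h.py <<'E'
import numpy as np, cv2
from cell import r
def ray(im,px):
    # px (col,row) -> cam centre, dir world
    K=np.array(im['intrinsics'],float);d=np.array(im['dist'],float)
    n=cv2.undistortPoints(np.array(px,float).reshape(-1,1,2),K,d).reshape(-1,2)
    R=cv2.Rodrigues(np.array(im['rvec'],float))[0];t=np.array(im['tvec'],float).ravel()
    D=np.c_[n,np.ones(len(n))]@R
    return -R.T@t,D
def at_z(im,px,z):
    C,D=ray(im,px)
    return C+D*((z-C[2])/D[:,2])[:,None]
def proj(im,P):
    return cv2.projectPoints(np.array(P,float).reshape(-1,1,3),np.array(im['rvec'],float),np.array(im['tvec'],float),np.array(im['intrinsics'],float),np.array(im['dist'],float))[0].reshape(-1,2)
E
python3 - <<'E'
from h import *
T=['mat','board','corner0','corner1','corner2','corner3','scraper','chip_red','chip_white','chip_yellow','spool','jar','pump','driver','tray','meter']
for cam in ['scene','side']:
    im=r.get_image(cam); cv2.imwrite(f'pics/{cam}0.png',im['image'])
    for t in T:
        for m in r.mark_of(cam,t)[:4]:
            px=(m['centre'][1]*560,m['centre'][0]*420)
            if m['conf']>.25: print(cam,t,round(m['conf'],2),np.round(px),np.round(at_z(im,[px],0)[0],3))
print(r.read_state()['time_s'])
E
```

```text
pics
scene mat 0.58 [328. 259.] [0.535 0.185 0.   ]
scene board 0.75 [221. 176.] [ 0.526 -0.252 -0.   ]
scene corner0 0.92 [200. 164.] [ 0.536 -0.343  0.   ]
scene corner0 0.85 [246. 190.] [ 0.512 -0.157  0.   ]
scene corner0 0.65 [215. 202.] [ 0.609 -0.194 -0.   ]
scene corner0 0.63 [229. 156.] [ 0.447 -0.296  0.   ]
scene corner1 0.92 [200. 164.] [ 0.536 -0.343  0.   ]
scene corner1 0.85 [246. 190.] [ 0.512 -0.157  0.   ]
scene corner1 0.65 [215. 202.] [ 0.609 -0.194 -0.   ]
scene corner1 0.63 [229. 156.] [ 0.447 -0.296  0.   ]
scene corner2 0.92 [200. 164.] [ 0.536 -0.343  0.   ]
scene corner2 0.85 [246. 190.] [ 0.512 -0.157  0.   ]
scene corner2 0.65 [215. 202.] [ 0.609 -0.194 -0.   ]
scene corner2 0.63 [229. 156.] [ 0.447 -0.296  0.   ]
scene corner3 0.92 [200. 164.] [ 0.536 -0.343  0.   ]
scene corner3 0.85 [246. 190.] [ 0.512 -0.157  0.   ]
scene corner3 0.65 [215. 202.] [ 0.609 -0.194 -0.   ]
scene corner3 0.63 [229. 156.] [ 0.447 -0.296  0.   ]
scene scraper 0.86 [273. 217.] [ 0.532 -0.023  0.   ]
scene scraper 0.76 [246. 118.] [ 0.278 -0.377  0.   ]
scene chip_red 0.43 [305
[... 1803 characters left out ...]
. 210.] [ 0.31  -0.167  0.   ]
side scraper 0.69 [283. 221.] [ 0.526 -0.011  0.   ]
side scraper 0.55 [406. 167.] [ 0.297 -0.378  0.   ]
side scraper 0.48 [240. 274.] [ 0.537  0.191 -0.   ]
side chip_red 0.51 [244. 255.] [0.558 0.136 0.   ]
side chip_white 0.45 [239. 272.] [0.543 0.186 0.   ]
side chip_yellow 0.45 [241. 291.] [0.51  0.232 0.   ]
side spool 0.7 [339. 244.] [ 0.361 -0.004 -0.   ]
side jar 0.93 [228. 202.] [ 0.696 -0.007 -0.   ]
side pump 0.84 [166. 241.] [ 0.762  0.189 -0.   ]
side pump 0.27 [321. 171.] [ 0.518 -0.247 -0.   ]
side driver 0.75 [231. 166.] [ 0.775 -0.144  0.   ]
side tray 0.87 [361. 133.] [ 0.48  -0.482  0.   ]
side meter 0.95 [137. 353.] [0.625 0.471 0.   ]
1.7
```

View pics/scene0.png

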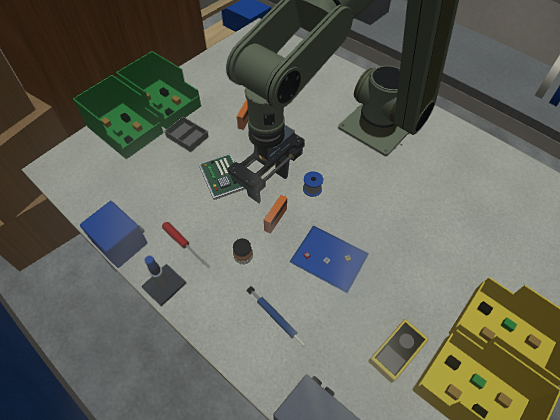

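View pics/side0.png

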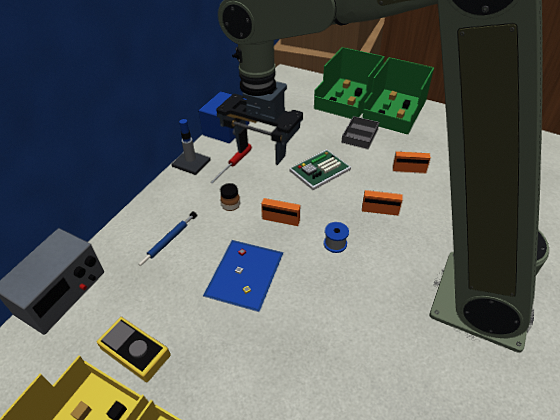

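Scene and side both show three orange look-alikes. In the side view they are at (281,212), (382,203) and (411,162), which is y ≈ -0.02, -0.17 and -0.38. The one farthest left is at side (281,212) / scene (275,213). The mat is at side (243,275), with the chips at (242,253), (239,270) and (247,289). The board is at (320,170).

```bash
cat >> h.py <<'E'
from scipy.optimize import minimize
def box(p,sx,sy,h):
    x,y,a=p;c,s=np.cos(a),np.sin(a)
    return np.array([[x+c*i*sx/2-s*j*sy/2,y+s*i*sx/2+c*j*sy/2,z] for z in (0,h) for i in(-1,1) for j in(-1,1)])
def soft(m): return cv2.GaussianBlur(cv2.resize(m.astype(np.float32),None,fx=4,fy=4,interpolation=cv2.INTER_NEAREST),(0,0),3)
def fitbox(ims,masks,p0,sx,sy,h):
    S=[soft(m) for m in masks]
    def f(p):
        c=0
        for im,s in zip(ims,S):
            q=proj(im,box(p,sx,sy,h)); hull=cv2.convexHull(((q+.5)*4*16).astype(np.int32))
            b=np.zeros(s.shape,np.float32);cv2.fillConvexPoly(b,hull,1,shift=4)
            b=cv2.GaussianBlur(b,(0,0),3)
            c+=((b-s)**2).sum()/s.sum()
        return c
    best=None
    for a in p0[2]:
        q0=np.array([p0[0],p0[1],a])
        o=minimize(f,q0,method='Nelder-Mead',options=dict(initial_simplex=q0+np.array([[0,0,0],[.01,0,0],[0,.01,0],[0,0,.2]]),xatol=1e-4,fatol=1e-5,maxiter=120))
        if best is None or o.fun<best.fun: best=o
    return best.x,best.fun
def pick(im,cam,thing,xy,tol=18):
    q=proj(im,[[*xy,0.01]])[0]
    L=[]
    for g in r.regions_of(cam,thing):
        b=np.array(g['bbox'][:2])*[560,420]
        d=np.linalg.norm(b-q)
        if d<tol: L.append((d-10*g['conf'],g))
    if not L: return None
    return min(L,key=lambda t:t[0])[1]['region']
E
python3 - <<'E'
from h import *
import pickle
cams={c:r.get_image(c) for c in('scene','side')}
A=np.linspace(0,np.pi,6)[:-1]
todo=[('mat',(.535,.185),.14,.18,.001),('board',(.522,-.25),.11,.15,.014),('scraper',(.53,-.02),.1,.022,.06),('spool',(.363,-.005),.06,.06,.05),('jar',(.68,-.005),.054,.054,.06),('chip_red',(.565,.134),.014,.014,.008),('chip_white',(.542,.181),.014,.014,.008),('chip_yellow',(.504,.228),.014,.014,.008)]
for n,xy,sx,sy,h in todo:
    ms=[(cams[c],pick(cams[c],c,n,xy)) for c in cams]
    ms=[(a,b) for a,b in ms if b is not None]
    for sel in ([ms] if len(ms)<2 else [ms,ms[:1],ms[1:]]) if n in('mat','board','scraper') else [ms]:
        if sel:
            p,e=fitbox([a for a,b in sel],[b for a,b in sel],(*xy,A),sx,sy,h)
            print(n,len(sel),[int(b.sum()) for a,b in sel],np.round(p,4),round(e,3))
im=cams['side']['image'][190:240,240:340];cv2.imwrite('pics/crop.png',cv2.resize(im,None,fx=6,fy=6,interpolation=2))
print(r.read_state()['time_s'])
E
```

```text
mat 1 [3372] [0.5305 0.1847 0.1733] 0.032
board 2 [1136, 1375] [ 0.5265 -0.2499 -0.4597] 0.175
board 1 [1136] [ 0.5286 -0.2522 -0.5006] 0.16
board 1 [1375] [ 0.5261 -0.2487  2.6812] 0.006
scraper 2 [465, 843] [ 0.5349 -0.0134  3.357 ] 0.019
scraper 1 [465] [ 0.5332 -0.0142  0.2196] 0.008
scraper 1 [843] [ 0.536  -0.013   0.1965] 0.005
spool 2 [426, 649] [ 0.373  -0.0028  1.9464] 0.274
jar 2 [444, 476] [0.6865 0.0011 0.7015] 0.375
chip_white 1 [27] [0.5463 0.1849 0.6256] 0.167
chip_yellow 1 [30] [0.5004 0.2251 2.185 ] 0.171
2.6
```

View pics/crop.png

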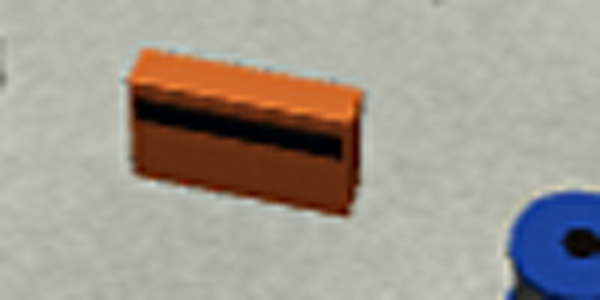

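The crop shows the chosen scraper standing upright at side (281,212) with its black band. Its size matches: 100 long, yaw about 0.2.

```bash
cat >> h.py <<'E'
from scipy.spatial.transform import Rotation as Ro
def tool():
    s=r.read_state();R=Ro.from_quat(s['eef_rot']).as_matrix();return np.array(s['ee_pos']),R,s
def plan(pos,yaw_y):
    """target TCP pos, and direction angle (world) of tool y (mod pi)"""
    p,R,s=tool()
    d=R.T@(np.array(pos)-p)/.25
    cur=np.arctan2(R[1,1],R[0,1]);da=(yaw_y-cur+np.pi/2)%np.pi-np.pi/2
    t=da*np.sign(R[2,2])  # turn about tool z (down): world +yaw = -turn
    print('t',round(s['time_s'],2),'p',np.round(p,4),'ytool',round(np.degrees(cur),1),'shift',np.round(d,3),'turn',round(t/np.radians(30),3),'j6',round(s['joint_positions'][5],2),'F',np.round(s['wrist_force'],1),'open',round(s['opening'],4),'g',np.round(s['grasp_force'],1))
E
python3 - <<'E'
from h import *
print(np.round(tool()[1],3))
plan((.535,-.0135,.10),.208+np.pi/2);plan((.535,-.0135,.025),.208+np.pi/2)
E
```

```text
[[ 0.  1.  0.]
 [ 1. -0. -0.]
 [-0.  0. -1.]]
t 2.6 p [ 0.575 -0.     0.214] ytool -0.0 shift [-0.054 -0.16   0.456] turn 2.603 j6 -0.02 F [-0.   0.4 -0.9] open 0.0916 g 0.0
t 2.6 p [ 0.575 -0.     0.214] ytool -0.0 shift [-0.054 -0.16   0.756] turn 2.603 j6 -0.02 F [-0.   0.4 -0.9] open 0.0916 g 0.0
```

Emit:
move_arm:
  moves: "91 -0.02 -0.05 0.1 0.25;91 -0.04 -0.1 0.2 0.5;91 -0.05 -0.16 0.25 0.75;91 -0.054 -0.16 0.28 1;91 -0.054 -0.16 0.28 1"

```text
time_s: 3.02
ee_pos: [0.5331, -0.0137, 0.1423]
eef_rot: [0.867, 0.499, -0.002, -0.001]
wrist_force: [-0.6, -0.5, -0.1]
opening: 0.091
grasp_force: 0.0
```

Emit:
move_arm:
  moves: "91 0 0 0 0.25;91 0 0 0 0.5;91 0 0 0 0.75;91 0 0 0 1;91 0 0 0 1"

```text
time_s: 3.43
ee_pos: [0.5361, -0.0134, 0.1448]
eef_rot: [0.966, 0.258, 0.001, 0.0]
wrist_force: [-0.8, -0.6, 0.5]
opening: 0.0916
grasp_force: 0.0
```

Emit:
move_arm:
  moves: "91 0 0 0 0.25;91 0 0 0 0.5;91 0 0 0 0.6;91 0 0 0 0.6;91 0 0 0 0.6"

```text
time_s: 3.85
ee_pos: [0.5356, -0.0135, 0.1444]
eef_rot: [0.994, 0.107, 0.001, 0.0]
wrist_force: [0.2, 0.2, -0.1]
opening: 0.0912
grasp_force: 0.0
```

Run:
```python
from h import *
plan((.535,-.0135,.025),.208+np.pi/2)
p,R,s=tool()
im=r.get_image('wrist');cv2.imwrite('pics/w1.png',im['image'])
print(np.round(im['hand_eye'],3))
```

```text
t 3.85 p [ 0.5356 -0.0135  0.1444] ytool -77.8 shift [-0.003 -0.     0.478] turn 0.011 j6 1.31 F [ 0.2  0.2 -0.1] open 0.0912 g 0.0
[[-0.001 -0.96  -0.279  0.078]
 [ 1.    -0.001 -0.     0.001]
 [-0.    -0.279  0.96  -0.172]
 [ 0.     0.     0.     1.   ]]
```

View pics/w1.png

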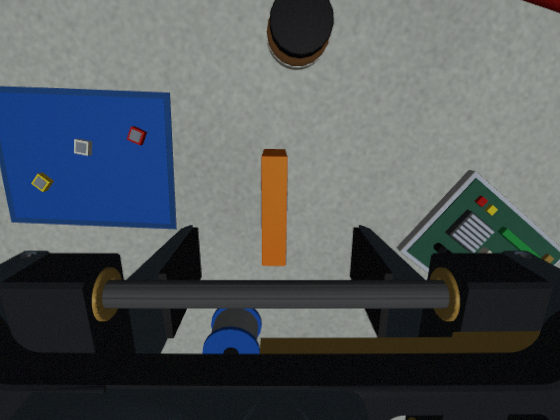

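The wrist view shows the scraper at (274,207), aligned between the open fingers. The mat corners are at about (169,93), (175,228) and (12,221), and the chips at (137,135), (82,147) and (41,183). I'll descend and measure these too.

```bash
cat >> h.py <<'E'
def wrist_im(im,p,R):
    T=np.eye(4);T[:3,:3]=R;T[:3,3]=p
    W=np.linalg.inv(T@np.array(im['hand_eye']))
    return dict(im,rvec=cv2.Rodrigues(W[:3,:3])[0],tvec=W[:3,3])
E
python3 - <<'E'
from h import *
p,R,s=tool();im=wrist_im(r.get_image('wrist'),p,R)
print(np.round(at_z(im,[(170,93),(175,228),(12,221)],0),4))
print(np.round(at_z(im,[(137,135),(82,147),(41,183)],.008),4))
print('jar,spool top',np.round(at_z(im,[(301,25)],.06),3))
g=r.regions_of('wrist','mat')
m=g[0]['region'];m=cv2.morphologyEx(m.astype(np.uint8),cv2.MORPH_CLOSE,np.ones((25,25)))
print(m.sum(),fitbox([im],[m],(.53,.185,[.17]),.14,.18,.001))
E
```

```text
[[0.6119 0.106  0.    ]
 [0.4747 0.0841 0.    ]
 [0.4449 0.2602 0.    ]]
[[0.5666 0.1303 0.008 ]
 [0.5436 0.1829 0.008 ]
 [0.4978 0.223  0.008 ]]
jar,spool top [[ 0.68  -0.003  0.06 ]]
23919 (array([0.52857596, 0.18369558, 0.1655589 ]), np.float64(0.01696225069463253))
```

Emit:
move_arm:
  moves: "91 -0.002 0 0.16 0;91 -0.002 0 0.32 0;91 -0.002 0 0.43 0;91 -0.002 0 0.476 0;91 -0.002 0 0.476 0"
  force: 25

```text
time_s: 4.42
ee_pos: [0.5321, -0.0135, 0.022]
eef_rot: [0.994, 0.105, -0.003, -0.001]
wrist_force: [-0.1, -0.2, -0.1]
opening: 0.091
grasp_force: 0.0
```

Emit:
move_arm:
  moves: "15 0 0 0 0;15 0 0 0 0;15 0 0 0 0;15 0 0 0 0;15 0 0 0 0"
  force: 25

```text
time_s: 4.83
ee_pos: [0.5352, -0.0136, 0.026]
eef_rot: [0.995, 0.105, 0.001, 0.0]
wrist_force: [-0.2, 0.5, 1.1]
opening: 0.0606
grasp_force: 0.0
```

Emit:
move_arm:
  moves: "15 0 0 0 0;15 0 0 0 0;15 0 0 0 0;15 0 0 0 0;15 0 0 0 0"

```text
time_s: 5.25
ee_pos: [0.5345, -0.0136, 0.025]
eef_rot: [0.995, 0.105, 0.0, 0.0]
wrist_force: [-0.3, -0.7, -0.1]
opening: 0.0273
grasp_force: 0.0
```

Emit:
move_arm:
  moves: "15 0 0 0 0;15 0 0 0 0;15 0 0 0 0;15 0 0 0 0;15 0 0 0 0"

```text
time_s: 5.67
ee_pos: [0.5345, -0.0135, 0.0249]
eef_rot: [0.995, 0.104, -0.0, -0.0]
wrist_force: [-0.3, 0.8, 0.4]
opening: 0.0217
grasp_force: 25.0
```

Run:
```python
from h import *
M=np.array([.529,.184]);a=.168;u=np.array([np.cos(a),np.sin(a)]);v=np.array([-u[1],u[0]])
for n,c in dict(red=(.5666,.1303),white=(.5436,.1829),yellow=(.4978,.223)).items(): print(n,np.round([(c-M)@u,(c-M)@v],4))
P=tool()[0]
print('scraper uv',np.round([(P[:2]-M)@u,(P[:2]-M)@v],4))
for vv in (-.105,.135,.12): plan((*(M+vv*v+.003*u),P[2]-0+.0015),a+np.pi/2)
```

```text
red [ 0.0281 -0.0592]
white [ 0.0142 -0.0035]
yellow [-0.0242  0.0437]
scraper uv [-0.0276 -0.1956]
t 5.67 p [ 0.5345 -0.0135  0.0249] ytool -78.0 shift [ 0.137 -0.357 -0.006] turn 0.079 j6 1.31 F [-0.3  0.8  0.4] open 0.0217 g 25.0
t 5.67 p [ 0.5345 -0.0135  0.0249] ytool -78.0 shift [ 0.177 -1.316 -0.006] turn 0.079 j6 1.31 F [-0.3  0.8  0.4] open 0.0217 g 25.0
t 5.67 p [ 0.5345 -0.0135  0.0249] ytool -78.0 shift [ 0.175 -1.256 -0.006] turn 0.079 j6 1.31 F [-0.3  0.8  0.4] open 0.0217 g 25.0
```

Emit:
move_arm:
  moves: "15 0.03 -0.07 -0.006 0.08;15 0.07 -0.17 -0.006 0.08;15 0.11 -0.28 -0.006 0.08;15 0.137 -0.35 -0.006 0.08;15 0.137 -0.357 -0.006 0.08"

```text
time_s: 6.08
ee_pos: [0.5502, 0.0836, 0.0263]
eef_rot: [0.996, 0.085, 0.001, -0.0]
wrist_force: [1.4, -0.3, -0.6]
opening: 0.0217
grasp_force: 25.0
```

Emit:
move_arm:
  moves: "15 0 -0.04 0 0;15 0 -0.09 0 0;15 0 -0.14 0 0;15 0 -0.19 0 0;15 0 -0.24 0 0"

```text
time_s: 6.5
ee_pos: [0.5391, 0.1409, 0.0265]
eef_rot: [0.997, 0.083, -0.0, 0.0]
wrist_force: [-0.1, 0.4, -1.4]
opening: 0.022
grasp_force: 25.0
```

Emit:
move_arm:
  moves: "15 0 -0.05 0 0;15 0 -0.1 0 0;15 0 -0.15 0 0;15 0 -0.2 0 0;15 0 -0.25 0 0"

```text
time_s: 6.92
ee_pos: [0.5288, 0.2029, 0.0265]
eef_rot: [0.996, 0.084, 0.0, 0.0]
wrist_force: [-0.2, -0.1, -1.2]
opening: 0.0221
grasp_force: 25.0
```

Run:
```python
from h import *
M=np.array([.529,.184]);a=.168;u=np.array([np.cos(a),np.sin(a)]);v=np.array([-u[1],u[0]])
P=tool()[0]
print('scraper uv',np.round([(P[:2]-M)@u,(P[:2]-M)@v],4))
plan((*(M+.135*v+.003*u),.0264),a+np.pi/2)
im=r.get_image('side');cv2.imwrite('pics/s2.png',cv2.resize(im['image'][160:360,140:360],None,fx=3,fy=3))
```

```text
scraper uv [0.003  0.0187]
t 6.92 p [0.5288 0.2029 0.0265] ytool -80.4 shift [-0.    -0.465  0.   ] turn -0.0 j6 1.75 F [-0.2 -0.1 -1.2] open 0.0221 g 25.0
```

View pics/s2.png

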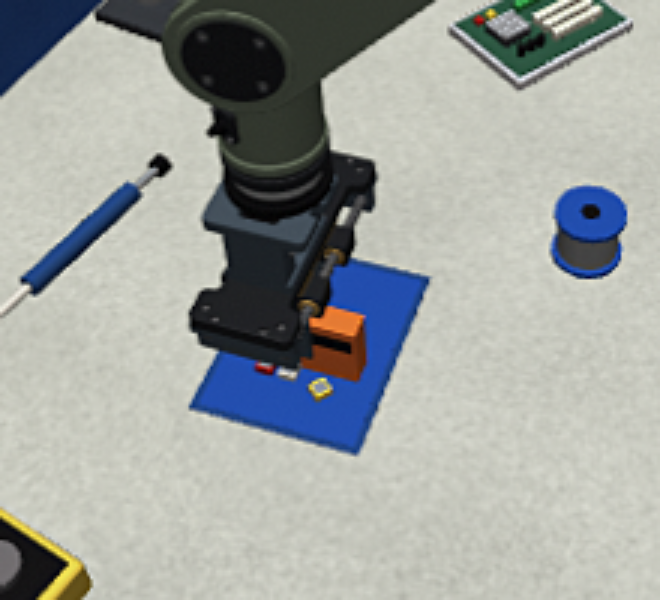

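The side crop shows all three chips ahead of the blade, at crop (265,368), (288,374) and (320,388). I'll carry on with the sweep.

Emit:
move_arm:
  moves: "15 0 -0.05 0 0;15 0 -0.1 0 0;15 0 -0.15 0 0;15 0 -0.2 0 0;15 0 -0.25 0 0"

```text
time_s: 7.38
ee_pos: [0.5184, 0.2645, 0.0265]
eef_rot: [0.996, 0.084, 0.0, -0.0]
wrist_force: [0.7, -0.7, -1.1]
opening: 0.0219
grasp_force: 25.0
```

Emit:
move_arm:
  moves: "15 0 -0.05 0 0;15 0 -0.1 0 0;15 0 -0.15 0 0;15 0 -0.2 0 0;15 0 -0.23 0 0"

```text
time_s: 7.8
ee_pos: [0.5088, 0.3218, 0.0265]
eef_rot: [0.996, 0.084, 0.0, -0.0]
wrist_force: [-0.5, -0.7, -1.3]
opening: 0.0218
grasp_force: 25.0
```

Emit:
move_arm:
  moves: "15 0 0 0.006 0;15 0 0.03 0.006 0;15 0 0.05 0.006 0;15 0 0.05 0.007 0;40 0 0.05 0.007 0"

```text
time_s: 8.22
ee_pos: [0.5114, 0.3063, 0.0249]
eef_rot: [0.997, 0.083, 0.0, 0.0]
wrist_force: [-0.2, -0.7, -0.2]
opening: 0.0259
grasp_force: 0.0
```

Emit:
move_arm:
  moves: "60 0 0 0 0;60 0 0 0 0;60 0 0 0 0;60 0 0 0 0;60 0 0 0 0"

```text
time_s: 8.63
ee_pos: [0.5111, 0.3076, 0.0247]
eef_rot: [0.996, 0.084, 0.0, 0.0]
wrist_force: [-0.2, -0.1, 0.2]
opening: 0.0586
grasp_force: 0.0
```

Emit:
move_arm:
  moves: "60 0 0 -0.1 0;60 0 0 -0.25 0;60 0 0 -0.41 0;60 0 0 -0.56 0;60 0 0 -0.6 0"

```text
time_s: 9.05
ee_pos: [0.5139, 0.3094, 0.1815]
eef_rot: [0.996, 0.084, 0.005, -0.002]
wrist_force: [1.0, -0.1, 0.7]
opening: 0.0597
grasp_force: 0.0
```

Run:
```python
from h import *
im=r.get_image('side');cv2.imwrite('pics/s3.png',cv2.resize(im['image'][140:390,100:380],(784,700))[:600])
cs=r.get_image('scene')
m=pick(im,'side','board',(.526,-.249));print(m is not None and fitbox([im],[m],(.526,-.249,[-.46]),.11,.15,.014))
M=np.array([.529,.184]);a=.168;u=np.array([np.cos(a),np.sin(a)]);v=np.array([-u[1],u[0]])
for c,i in (('side',im),('scene',cs)):
  for n in ('chip_red','chip_white','chip_yellow','scraper','corner0'):
    for g in r.mark_of(c,n):
      P=at_z(i,[np.array(g['centre'])[::-1]*[560,420]],0)[0][:2]
      if g['conf']>.3: print(c,n,round(g['conf'],2),np.round(P,3),'uv',np.round([(P-M)@u,(P-M)@v],3))
plan((.485,-.331,.1),-.46)
```

```text
(array([ 0.52557943, -0.24786816, -0.44694023]), np.float64(0.024035871028900146))
side chip_red 0.62 [0.527 0.35 ] uv [0.026 0.164]
side chip_white 0.45 [0.507 0.35 ] uv [0.006 0.168]
side chip_yellow 0.46 [0.484 0.335] uv [-0.019  0.157]
side scraper 0.95 [ 0.314 -0.169] uv [-0.271 -0.312]
side scraper 0.95 [ 0.28  -0.355] uv [-0.335 -0.49 ]
side scraper 0.89 [0.507 0.306] uv [-0.001  0.124]
side corner0 0.93 [ 0.546 -0.33 ] uv [-0.069 -0.509]
side corner0 0.91 [ 0.506 -0.165] uv [-0.081 -0.34 ]
side corner0 0.86 [ 0.616 -0.207] uv [ 0.02 -0.4 ]
side corner0 0.75 [ 0.457 -0.311] uv [-0.154 -0.476]
scene chip_red 0.41 [0.522 0.345] uv [0.02 0.16]
scene chip_white 0.67 [ 0.51  -0.164] uv [-0.077 -0.34 ]
scene chip_white 0.56 [0.505 0.342] uv [0.003 0.16 ]
scene chip_yellow 0.51 [0.472 0.341] uv [-0.03   0.164]
scene scraper 0.92 [ 0.309 -0.166] uv [-0.276 -0.308]
scene scraper 0.9 [0.513 0.293] uv [0.002 0.11 ]
scene scraper 0.62 [ 0.265 -0.375] uv [-0.354 -0.507]
scene corner0 0.91 [ 0.523 -0.16 ] uv [-0.063 -0.338]
scene corner0 0.8 [ 0.605 -0.197] uv [ 0.011 -0.389]
scene corner0 0.55 [ 0.549 -0.34 ] uv [-0.068 -0.52 ]
scene corner0 0.55 [ 0.437 -0.291] uv [-0.17  -0.453]
t 9.7 p [0.511  0.3075 0.1742] ytool -80.4 shift [-0.528  2.501  0.298] turn -1.801 j6 1.93 F [-0.  -1.   0.2] open 0.0599 g 0.0
```

View pics/s3.png

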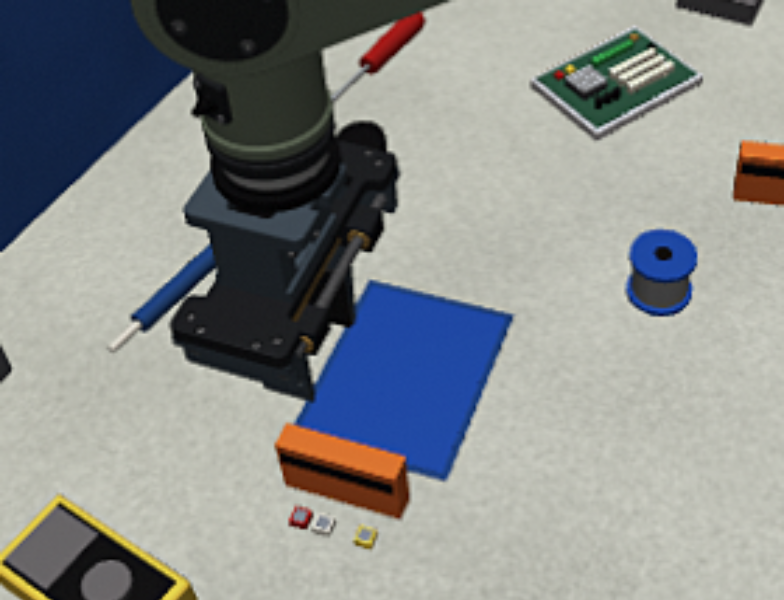

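All three chips are off the mat, at crop (300,517), (322,523) and (366,535). The scraper stands at crop (342,470), clear of the mat edge. Next I move behind the board.

Emit:
move_arm:
  moves: "76 -0.02 0.12 0 -0.1;76 -0.05 0.28 0 -0.2;76 -0.08 0.44 0 -0.3;76 -0.11 0.6 0 -0.45;76 -0.134 0.76 0 -0.6"

```text
time_s: 10.12
ee_pos: [0.5092, 0.1131, 0.1747]
eef_rot: [0.971, 0.241, 0.0, 0.0]
wrist_force: [0.9, -0.0, -0.4]
opening: 0.0757
grasp_force: 0.0
```

Emit:
move_arm:
  moves: "76 -0.074 0.142 0 -0.12;76 -0.148 0.284 0 -0.24;76 -0.222 0.425 0 -0.36;76 -0.296 0.567 0 -0.48;76 -0.37 0.709 0 -0.6"

```text
time_s: 10.53
ee_pos: [0.5096, -0.0872, 0.1749]
eef_rot: [0.921, 0.389, 0.0, 0.0]
wrist_force: [0.4, 0.8, 0.9]
opening: 0.076
grasp_force: 0.0
```

Emit:
move_arm:
  moves: "76 -0.125 0.1 0 -0.12;76 -0.25 0.2 0 -0.24;76 -0.375 0.3 0 -0.36;76 -0.5 0.4 0 -0.48;76 -0.6 0.49 0 -0.6"

```text
time_s: 10.95
ee_pos: [0.4916, -0.2808, 0.1748]
eef_rot: [0.849, 0.528, -0.0, 0.0]
wrist_force: [0.6, -0.0, 0.2]
opening: 0.0761
grasp_force: 0.0
```

Run:
```python
from h import *
p,R,s=tool();im=wrist_im(r.get_image('wrist'),p,R);cv2.imwrite('pics/w4.png',im['image'])
for g in r.mark_of('wrist','corner0'):
  P=at_z(im,[np.array(g['centre'])[::-1]*[560,420]],0)[0];print(round(g['conf'],2),np.round(P,4))
m=r.regions_of('wrist','board')[0]['region'];print(m.sum(),fitbox([im],[m],(.526,-.249,[-.45]),.11,.15,.012))
plan((.485,-.335,.1),-.455)
```

```text
0.95 [ 0.5034 -0.1554  0.    ]
0.93 [ 0.6055 -0.2038  0.    ]
0.86 [ 0.4406 -0.2932  0.    ]
0.72 [ 0.5444 -0.3396  0.    ]
14513 (array([ 0.52288764, -0.24848677, -0.43591083]), np.float64(0.0030828495509922504))
t 11.1 p [ 0.4921 -0.2802  0.1744] ytool -26.7 shift [-0.209  0.073  0.298] turn -0.019 j6 -0.07 F [ 0.5  0.  -0.7] open 0.0758 g 0.0
```

View pics/w4.png

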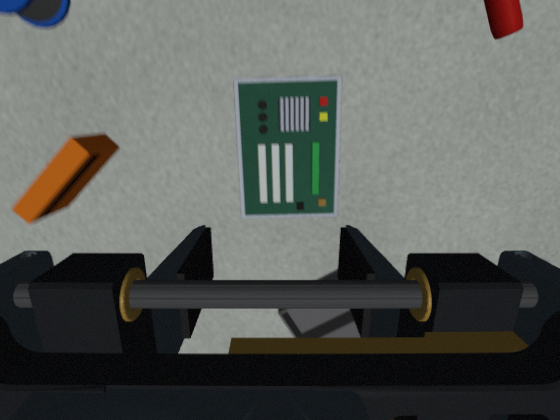

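The wrist view shows the board centred at (289,148), with the grey tray's corner near (325,272) just behind it. I'll check tray clearance before descending.

Run:
```python
from h import *
p,R,s=tool();im=wrist_im(r.get_image('wrist'),p,R)
print('tray',np.round(at_z(im,[(335,268),(280,312),(305,335)],.03),3))
sd=r.get_image('side')
m=pick(sd,'side','tray',(.48,-.47));print(m is not None and fitbox([sd],[m],(.48,-.47,np.linspace(0,3,6)),.09,.12,.03))
b=np.array([.5229,-.2485]);t=-.436;v=np.array([-np.sin(t),np.cos(t)])
for d,z in((.099,.09),(.099,.005)): q=b-d*v;print(q);plan((*q,z),t)
```

```text
tray [[ 0.513 -0.389  0.03 ]
 [ 0.432 -0.413  0.03 ]
 [ 0.445 -0.456  0.03 ]]
(array([ 0.47749611, -0.46918716,  0.06422019]), np.float64(0.06526441127061844))
[ 0.48109061 -0.33823837]
t 11.25 p [ 0.4924 -0.2771  0.1746] ytool -26.4 shift [-0.24   0.068  0.338] turn -0.047 j6 -0.07 F [ 0.2 -0.1  0.5] open 0.0762 g 0.0
[ 0.48109061 -0.33823837]
t 11.25 p [ 0.4924 -0.2771  0.1746] ytool -26.4 shift [-0.24   0.069  0.678] turn -0.047 j6 -0.07 F [ 0.2 -0.1  0.5] open 0.0762 g 0.0
```

Emit:
move_arm:
  moves: "62 -0.1 0.03 0 -0.047;62 -0.18 0.06 0.1 -0.047;62 -0.236 0.068 0.2 -0.047;62 -0.236 0.068 0.34 -0.047;62 -0.236 0.068 0.34 -0.047"

```text
time_s: 11.67
ee_pos: [0.478, -0.3349, 0.084]
eef_rot: [0.843, 0.538, -0.002, -0.006]
wrist_force: [-0.6, 1.9, -0.7]
opening: 0.062
grasp_force: 0.0
```

Run:
```python
from h import *
b=np.array([.5229,-.2485]);t=-.436;v=np.array([-np.sin(t),np.cos(t)])
q=b-.098*v;plan((*q,.006),t)
p,R,s=tool();im=wrist_im(r.get_image('wrist'),p,R)
m=r.regions_of('wrist','board')[0]['region'];print(m.sum(),fitbox([im],[m],(.526,-.249,[-.45]),.11,.15,.012))
for g in r.mark_of('wrist','corner0'):
  P=at_z(im,[np.array(g['centre'])[::-1]*[560,420]],0)[0];print(round(g['conf'],2),np.round(P,4))
```

```text
t 11.67 p [ 0.478  -0.3349  0.084 ] ytool -24.9 shift [-0.004  0.02   0.312] turn 0.001 j6 -0.2 F [-0.6  1.9 -0.7] open 0.062 g 0.0
27691 (array([ 0.52272833, -0.24848795, -0.43364999]), np.float64(0.0010166044812649488))
0.9 [ 0.5427 -0.3397  0.    ]
0.85 [ 0.4405 -0.2937  0.    ]
```

Emit:
move_arm:
  moves: "62 0 0.015 0.08 0;62 0 0.015 0.16 0;62 0 0.015 0.24 0;62 0 0.015 0.29 0;62 0 0.015 0.312 0"

```text
time_s: 12.23
ee_pos: [0.4859, -0.3396, 0.0124]
eef_rot: [0.843, 0.538, 0.0, 0.001]
wrist_force: [0.1, 0.3, 0.6]
opening: 0.0621
grasp_force: 0.0
```

Run:
```python
from h import *
r.get_image('side')
b=np.array([.5227,-.2485]);t=-.434;v=np.array([-np.sin(t),np.cos(t)])
plan((*(b-.091*v),.006),t)
# plan: board pose path arc then straight to mat (x+small), tool = board - d*v
G=np.array([.529,.184]);tg=.167;d=.091
from scipy.optimize import fsolve
h0=t+np.pi/2;h1=tg+np.pi/2
def end(q):
    Rr,L=q;return b+Rr*np.array([np.sin(h1)-np.sin(h0),np.cos(h0)-np.cos(h1)])+L*np.array([np.cos(h1),np.sin(h1)])-G
print(fsolve(end,(.4,.18)))
```

```text
t 12.28 p [ 0.4857 -0.3396  0.012 ] ytool -24.9 shift [ 0.029 -0.019  0.024] turn -0.002 j6 -0.19 F [-0.8 -0.4 -0.9] open 0.0616 g 0.0
[0.44572759 0.17339131]
```

Emit:
move_arm:
  moves: "62 0 -0.01 0.01 0;62 0 -0.019 0.02 0;62 0 -0.019 0.024 0;62 0.015 -0.019 0.024 0;62 0.03 -0.019 0.024 0"

```text
time_s: 12.7
ee_pos: [0.4841, -0.3314, 0.0064]
eef_rot: [0.843, 0.537, 0.0, 0.001]
wrist_force: [-0.2, -0.3, 0.8]
opening: 0.0623
grasp_force: 0.0
```

Emit:
move_arm:
  moves: "62 0.05 0.0095 0 -0.053;62 0.101 0.0175 0 -0.107;62 0.151 0.0245 0 -0.16;62 0.202 0.0295 0 -0.214;62 0.252 0.033 0 -0.267"

```text
time_s: 13.12
ee_pos: [0.5192, -0.2772, 0.0063]
eef_rot: [0.803, 0.596, 0.0, 0.001]
wrist_force: [-1.0, -5.4, 3.9]
opening: 0.062
grasp_force: 2.5
```

```bash
cat >> h.py <<'E'
def board_now(guess):
    p,R,s=tool();im=wrist_im(r.get_image('wrist'),p,R)
    g=r.regions_of('wrist','board');m=g[0]['region']
    q,e=fitbox([im],[m],guess,.11,.15,.012)
    x=R[:2,0];y=R[:2,1]
    print('board',np.round(q,4),'e',round(e,4),'in tool x,y',np.round([(q[:2]-p[:2])@x,(q[:2]-p[:2])@y],4),'rel yaw',round(q[2]-np.arctan2(R[1,1],R[0,1]),4))
    M=np.array([.529,.184]);a=.167;u=np.array([np.cos(a),np.sin(a)]);v=np.array([-u[1],u[0]])
    print('mat uv',np.round([(q[:2]-M)@u,(q[:2]-M)@v],4),'dyaw',round(q[2]-a,4))
    return q,im
E
python3 - <<'E'
from h import *
q,im=board_now((.545,-.2,[-.3]));plan((.5,0,.006),.167)
E
```

```text
board [ 0.5455 -0.1894 -0.2931] e 0.0013 in tool x,y [ 0.0916 -0.0002] rel yaw -0.0001
mat uv [-0.0458 -0.371 ] dyaw -0.4601
t 13.22 p [ 0.5189 -0.2751  0.0056] ytool -16.8 shift [ 1.031 -0.391  0.   ] turn -0.88 j6 -0.22 F [-0.3  0.7  0.2] open 0.062 g 0.0
```

Emit:
move_arm:
  moves: "62 0.05 0.0095 0 -0.053;62 0.101 0.0175 0 -0.107;62 0.151 0.0245 0 -0.16;62 0.202 0.0295 0 -0.214;62 0.252 0.033 0 -0.267"

```text
time_s: 13.63
ee_pos: [0.5444, -0.2185, 0.0055]
eef_rot: [0.759, 0.651, -0.0, -0.0]
wrist_force: [0.3, -2.8, -0.8]
opening: 0.0624
grasp_force: 1.3
```

Emit:
move_arm:
  moves: "62 0.05 0.0095 0 -0.053;62 0.101 0.0175 0 -0.107;62 0.151 0.0245 0 -0.16;62 0.202 0.0295 0 -0.214;62 0.252 0.033 0 -0.267"

```text
time_s: 14.05
ee_pos: [0.5623, -0.1574, 0.0056]
eef_rot: [0.712, 0.702, -0.0, -0.0]
wrist_force: [-0.7, -1.8, -1.6]
opening: 0.0622
grasp_force: 1.0
```

Run:
```python
from h import *
q,im=board_now((.562,-.068,[-.01]));plan((.5,0,.006),.167)
cv2.imwrite('pics/w5.png',im['image'])
```

```text
board [ 0.5643 -0.0656 -0.0136] e 0.0005 in tool x,y [0.0918 0.0008] rel yaw 0.0002
mat uv [-0.0067 -0.252 ] dyaw -0.1806
t 14.15 p [ 0.5623 -0.1565  0.0057] ytool -0.8 shift [ 0.622 -0.258 -0.   ] turn -0.346 j6 -0.28 F [-0.3  0.5  0. ] open 0.062 g 0.0
```

View pics/w5.png

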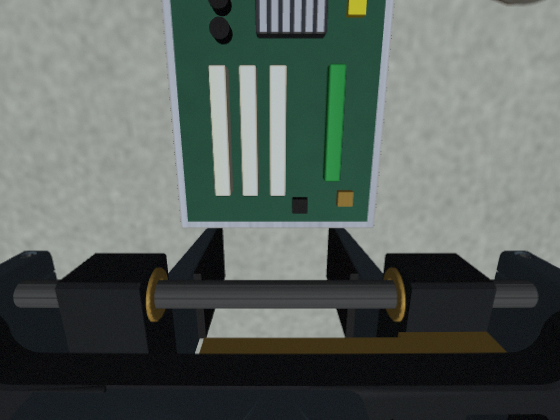

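The wrist view shows the board's near edge at row 225, flat against both fingers and square to the tool. I'll continue the push.

Emit:
move_arm:
  moves: "62 0.05 0.0095 0 -0.053;62 0.101 0.0175 0 -0.107;62 0.151 0.0245 0 -0.16;62 0.202 0.0295 0 -0.214;62 0.252 0.033 0 -0.267"

```text
time_s: 14.57
ee_pos: [0.5717, -0.0949, 0.0058]
eef_rot: [0.661, 0.75, 0.0, 0.0]
wrist_force: [1.6, -2.7, -1.1]
opening: 0.0621
grasp_force: 1.4
```

Emit:
move_arm:
  moves: "62 0.035 0.007 0 -0.038;62 0.071 0.013 0 -0.077;62 0.121 0.011 0 -0.077;62 0.171 0.009 0 -0.077;62 0.221 0.007 0 -0.077"

```text
time_s: 14.98
ee_pos: [0.5661, -0.04, 0.0059]
eef_rot: [0.647, 0.762, 0.0, 0.0]
wrist_force: [0.4, -3.9, 0.3]
opening: 0.062
grasp_force: 1.6
```

Run:
```python
from h import *
q,im=board_now((.552,.05,[.167]));plan((.529-.091*-.1662,.184-.091*.986,.006),.167)
```

```text
board [0.5518 0.051  0.163 ] e 0.0027 in tool x,y [0.0921 0.0006] rel yaw -0.0001
mat uv [ 0.0003 -0.1349] dyaw -0.004
t 15.08 p [ 0.5652 -0.0386  0.0056] ytool 9.4 shift [ 0.538  0.004 -0.001] turn -0.004 j6 -0.26 F [ 0.9  0.4 -0.6] open 0.062 g 0.0
```

Emit:
move_arm:
  moves: "62 0.05 0 0 0;62 0.1 0 0 0;62 0.15 0 0 0;62 0.2 0 0 0;62 0.25 0 0 0"

```text
time_s: 15.5
ee_pos: [0.5558, 0.0219, 0.0057]
eef_rot: [0.647, 0.762, -0.0, -0.0]
wrist_force: [0.4, -2.9, -0.6]
opening: 0.0624
grasp_force: 1.4
```

Emit:
move_arm:
  moves: "62 0.055 0 0 0;62 0.115 0 0 0;62 0.175 0 0 0;62 0.235 0 0 0;62 0.275 0 0 0"

```text
time_s: 15.92
ee_pos: [0.5443, 0.0904, 0.0057]
eef_rot: [0.647, 0.763, -0.0, -0.0]
wrist_force: [0.2, -3.3, -0.5]
opening: 0.0624
grasp_force: 1.5
```

Run:
```python
from h import *
q,im=board_now((.529,.182,[.167]));plan((.529-.091*-.1662,.184-.091*.986,.006),.167)
sd=r.get_image('side');m=pick(sd,'side','board',(.529,.184));
print(m is not None and fitbox([sd],[m],(.529,.184,[.167]),.11,.15,.014))
cv2.imwrite('pics/s6.png',cv2.resize(sd['image'][200:340,160:330],None,fx=4,fy=4))
```

```text
board [0.5298 0.1811 0.165 ] e 0.0005 in tool x,y [0.0918 0.0005] rel yaw 0.0006
mat uv [ 0.0003 -0.003 ] dyaw -0.002
t 16.02 p [0.5443 0.0906 0.0057] ytool 9.5 shift [ 0.014  0.002 -0.001] turn -0.004 j6 -0.02 F [-0.7  0.6 -0.5] open 0.062 g 0.0
(array([0.53170592, 0.18446301, 0.17053833]), np.float64(0.006118289195001125))
```

View pics/s6.png

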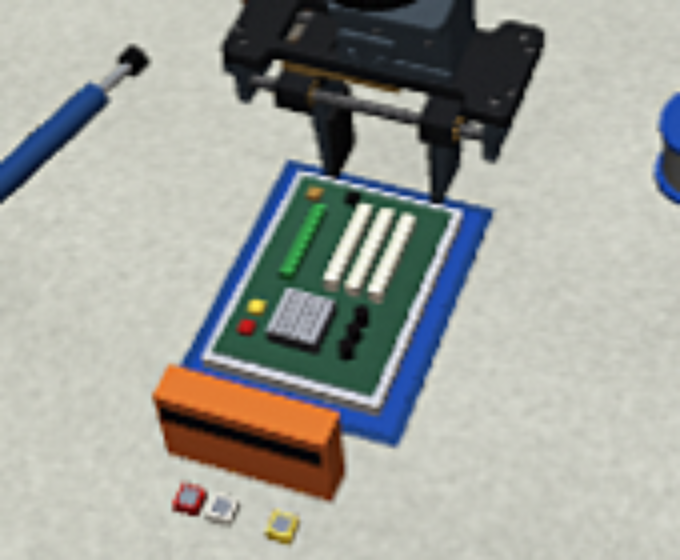

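The side view shows the whole board on the mat with margins all round. The scraper stands off the mat edge at (250,430), with the chips beyond it at (190,497), (222,508) and (282,525). I'll back off and retreat upward.

Emit:
move_arm:
  moves: "62 -0.04 0 0 0;62 -0.1 0 0 0;62 -0.1 0 -0.1 0;62 -0.1 0 -0.25 0;62 -0.1 0 -0.4 0"

```text
time_s: 16.53
ee_pos: [0.5482, 0.0621, 0.1058]
eef_rot: [0.648, 0.762, -0.001, -0.001]
wrist_force: [0.4, 0.9, 0.3]
opening: 0.0621
grasp_force: 0.0
```

Emit:
move_arm:
  moves: "62 0 0 -0.12 0;62 0 0 -0.25 0;62 0 0 -0.3 0;62 0 0 -0.3 0;62 0 0 -0.3 0"

```text
time_s: 16.95
ee_pos: [0.5491, 0.0628, 0.1808]
eef_rot: [0.648, 0.762, 0.0, 0.0]
wrist_force: [-0.3, 0.9, -0.9]
opening: 0.0622
grasp_force: 0.0
```

Run:
```python
from h import *
board_now((.529,.182,[.167]))
sd=r.get_image('side')
for n,z in (('jar',0),('spool',0),('scraper',0),('tray',0)): print(n,[np.round(at_z(sd,[np.array(g['centre'])[::-1]*[560,420]],0)[0][:2],3) for g in r.mark_of('side',n)[:3] if g['conf']>.4])
print(r.hand_in())
```

```text
board [0.5294 0.1833 0.1675] e 0.0013 in tool x,y [0.1221 0.    ] rel yaw 0.0055
mat uv [ 0.0003 -0.0008] dyaw 0.0005
jar [array([0.679, 0.007]), array([0.527, 0.183])]
spool [array([ 0.367, -0.007])]
scraper [array([ 0.294, -0.373]), array([ 0.313, -0.175]), array([0.512, 0.303])]
tray [array([ 0.475, -0.464])]
the job is handed in; nothing more can be done
None
```

The job is done and handed in at about 17 s of the 64 s allowed: the chips were swept off the mat with the scraper, the scraper was left standing off the mat, and the board was slid flat to within about 1 mm of the mat's centre.

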